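# Set a length stop with a worn drag link to its mark

### The job

Set the bench's length stop to its 60 mm mark, always coming up to it from the open side so that the play in its worn link is taken up: push the thumb post to draw the fence back behind the back-off line, stand the long setting block on the bed lengthwise against the anvil, then push the post towards the anvil until you feel the fence nip the block snugly, some 8 N, without forcing it. Let go without pulling back: leave the block between fence and anvil and the post up against the fence end of its play, and leave the other things on the bench where they are.

Things in the scene. Friction and masses are not known exactly. Their poses are not given: they have to be found in the camera images.
- stop_rig: length stop, fixed: wooden bed 300 mm long (its x), 90 wide, 18 high, with a steel anvil at one end and a sliding fence. Origin under the bed, mid width, 105 mm from the anvil's face; the bed runs from x = -145 to +155 mm. x points along the slide from the anvil to the post, z up. The anvil is 50 mm wide (y), 26 thick, its top at z = 58 mm
- anvil_face (a point): centre of the anvil's working face, at rig x = -105, y = 0, z = 38 mm; the face looks along the rig's +x
- set_mark (a point): the 60 mm set mark: a dark line across the bed top, 60 mm from the anvil's face, at rig x = -45, y = 0, z = 18 mm
- backoff_mark (a point): the back-off mark: a second dark line across the bed top, 85 mm from the anvil's face, at rig x = -20, y = 0, z = 18 mm
- fence: the sliding fence; origin on the bed top, under its brass face that looks to the anvil; its x as the rig's. Gap from anvil face to fence face: 20 to 100 mm (firm ends). Brass face 40 mm wide, 34 high; fence 54 wide, top at z = 59 mm, back 14 mm behind the face. Slides stiffly (3 N drag) and stays where left. A proper nip is 5 to 12 N on the block while pushing; more bruises it
- fence_face (a point): centre of the fence's face, 20 mm above the bed top
- thumb_post (a joint): play of the post in its worn link to the fence, 0 to 0.010 m: 0 = the slot end nearest the fence, where pushing towards the anvil drives the fence; 0.010 = the far end, where pushing away from the anvil draws it back. In between the post moves loosely (0.5 N) and the fence does not follow
- post_top (a point): middle of the thumb post's top, 72 mm above the bench. Wooden post, 20 mm along the slide, 26 across, its centre 74 mm plus the play behind the fence's face. From fence back to post are 50 mm (plus play) of clear room; post foot and two low bars beside it, which end 113 mm behind the fence's face, rise to 29 mm above the bench
- long_block: the long setting block: plain steel, 60 mm long (its x), 25 wide (y), 36 high (z), 0.25 kg, loose; origin in the centre of its underside
- short_block: a shorter setting block of the same kind, 40 x 25 x 36 mm, loose, not wanted now; origin in the centre of its underside
- oak_plug: oak plug, 42 mm across, 48 high, standing on the bench, not wanted; origin under its centre
- brass_weight: small brass weight with a knob, 26 mm across, 43 high, standing on the bench, not wanted; origin under its centre
Not all that is in view belongs to the job. What is shaped like the long_block but green or red is not meant.

How it is judged:
On the way, in this order (a step that is already met when the one before it is completed fails the run):
1. the fence has been drawn back behind the back-off line (gap over 85 mm) (x of fence in the frame of stop_rig above -0.02 m), for 0.1 s.
2. the long block stands on the bed, lengthwise against the anvil (within 5 mm of it, 8 mm of the middle, 0.15 rad), while the fence is still clear back (gap over 80 mm) (x of fence in the frame of stop_rig above -0.025 m and x of long_block in the frame of stop_rig between -0.077 and -0.07 m and y of long_block in the frame of stop_rig between -0.008 and 0.008 m and z of long_block in the frame of stop_rig below 0.02 m and angle between long_block's own z axis and vertical below 0.08 rad and angle between the x axis of long_block and the x axis of stop_rig, either way round below 0.15 rad), for 0.2 s.
3. the fence, driven from the open side with the play taken up (post within 1.5 mm of the fence end), nips the long block with 5 N or more (contact force between fence and long_block above 5 N and value of joint thumb_post below 0.0015 m), for 0.2 s.
At the end, for the whole second after the job is handed in: the fence stands at the 60 mm mark within 1.5 mm; the block is flush to the anvil (1.5 mm), flat on the bed, within 10 mm of its middle and square (0.06 rad); the thumb post is within 1.5 mm of the fence end of its play; all at rest (x of fence in the frame of stop_rig between -0.0465 and -0.0435 m and value of joint thumb_post below 0.0015 m and x of long_block in the frame of stop_rig between -0.0765 and -0.0735 m and y of long_block in the frame of stop_rig between -0.01 and 0.01 m and z of long_block in the frame of stop_rig below 0.02 m and angle between long_block's own z axis and vertical below 0.05 rad and angle between the x axis of long_block and the x axis of stop_rig, either way round below 0.06 rad and linear speed of long_block below 0.01 m/s); the robot touches nothing.
It fails at once if the fence is forced on the long block with more than 12 N (contact force between fence and long_block above 12 N).
It fails at once if the short block is moved by more than 30 mm (distance of short_block from where it was at the start of the episode above 0.03 m).
It fails at once if the oak plug is moved by more than 30 mm (distance of oak_plug from where it was at the start of the episode above 0.03 m).
It fails at once if the brass weight is moved by more than 30 mm (distance of brass_weight from where it was at the start of the episode above 0.03 m).
It also fails if it takes over 72 s, if anything falls off the work surface, if the arm or the gripper's body presses on something with over 40 N, if the wrist force passes 120 N, or if a joint passes its speed limit or range.

### The arm

A 7-joint arm with a two-finger parallel gripper is mounted at the origin on a cart in front of the work surface, level with it; the furniture and walls round the work are solid. World frame = base frame: x ahead of the robot, y to its left, z up, the work surface at z = 0. Lengths are in m, angles in rad, forces in N, time in s.
With the tool pointing down it reaches from about 0.425 to 1.025 m from the base axis. Payload 9.4 kg.
Tool frame: the origin (TCP) lies midway between the tips of the shut fingers; the grasp point (between the pads) lies 19 mm behind it; z points along the fingers, y is the line along which they close (so a half turn about z gives the same grasp; the last joint's range is limited). The gripper opens to 85 mm and grips with 20 to 120 N. Pads are 22 mm wide; open, the fingers measure 114 mm over their backs; the gripper's body (76 mm by 85 mm) begins 54 mm behind the grasp point. The pads swing forward as they close: fully open they stand 13 mm farther back than shut.
Start: joints at [1.044, 0.599, -0.003, 1.599, 0.002, 0.943, -0.08], TCP at [0.315, -0.653, 0.231] pointing down, gripper open.
Joint ranges: [-2.57, 2.57], [-0.35, 1.97], [-1.29, 1.29], [0.11, 2.56], [-1.05, 4.19], [0.11, 1.86], [-2.63, 2.63]. Speed limits (rad/s): [2.22, 2.22, 3.01, 3.01, 3.14, 3.14, 3.14].

### API

Orientations are given as [roll, pitch, yaw] about the fixed x, y, z axes, in that order (R = Rz(yaw) Ry(pitch) Rx(roll)).
In Python, from plant import env, cams gives the robot as it stands. The module is installed in compiled form; this text tells all that it offers.
- The arm moves only by the shell command python3 -m crank 'ROWS'. ROWS is JSON, a list of rows, each a list of 3 entries, a list of its own where there are three numbers: the turn, a rotation vector about the world's x, y, z in rad, then the shift along the world's x, y, z in mm, then the finger opening in mm, from 0 to 85.4. A call has 1 to 20 rows; each row shifts and turns the commanded pose from where the row before left it; what a row does not reach is not made up. A row lasts 1/12 s, in which the tool goes at most 41.7 mm and 7.16 degrees, less where a joint would pass 70% of its speed; a pose out of reach is approached as far as the arm can. A call with a gripper value outside its range is refused whole. The fingers move at their own pace and stop on an object; the grip force is fixed at half the most. Time passes only in rows, so rows that do not move let the fingers close. It gives the time, the measured TCP pose, the force, the opening and the grip force at its end, in the units of the state.
- env.read_state(): the state, without advancing time (a new reading comes with each control period).
- cams.snapshot(name): name is "scene" or "top" or "wrist"; returns (picture, depth): 420x560x3 uint8, blue, green, red; 420x560 float32, m along the optical axis (not along the pixel's ray), 0 where there is no reading.
- cams.get_calibration(name): a dict with "camera_matrix" (3x3 intrinsics, pixels), "R" (3x3) and "t" (3): a world point X has camera coordinates R X + t. Camera axes: x right, y down, z forward; pixel columns grow to the right and rows downward; lengths in m; the calibration is good to about 2 mm. The wrist camera is an equidistant fisheye: a pixel r from the principal point sees the ray r / f radians off the axis. A picture is of the moment at which its call begins: read the wrist's pose just before it. get_calibration takes no time and is no camera call; for the wrist camera it gives the pose at the moment of the call.
- env.close_job(): hands the job in; it is judged then, once.
The state is a dict: "time_s": time; "qpos": joint angles; "joint_velocities": joint speeds; "tau": joint torques, N m; "tool_pos": TCP position; "ee_rot": TCP orientation; "wrist_force": force on the tool from outside, world axes, zero at the start; "ft_torque": the same for the moment, N m; "width": finger opening in m; "finger_force": force on a finger pad.
Only numpy, scipy, OpenCV 4.12 (cv2) and the standard library are available. Lean on these libraries where they do the work, as an engineer would, in place of code of your own. Each camera call takes 0.05 s, during which the arm holds its last target. There are 200 camera calls.

## Working session

There is one attempt and no reset: what is moved stays moved. The work goes in short steps, Python scripts to look and compute and a shell command to move; the robot and the scene stay as the last step left them, time stands still between calls to the robot, and variables do not carry over. Pictures are saved under pics/ and viewed, at most 10 in all, crops included, and the job is handed in when it is done.

```bash
mkdir -p pics; python3 - <<'E'
from plant import env,cams
import cv2,numpy as np
for n in("scene","top"):
    p,d=cams.snapshot(n); cv2.imwrite(f"pics/{n}.png",p); np.save(f"pics/{n}_d.npy",d)
    c=cams.get_calibration(n); np.savez(f"pics/{n}_c.npz",**{k:np.array(v) for k,v in c.items() if k in("camera_matrix","R","t")})
s=env.read_state();print({k:np.round(v,3).tolist() for k,v in s.items()})
E
```

```text
{'time_s': 0.1, 'qpos': [1.044, 0.6, -0.003, 1.6, 0.002, 0.943, -0.08], 'joint_velocities': [-0.0, -0.001, 0.001, -0.001, -0.001, 0.001, -0.001], 'tau': [0.004, -77.799, 1.57, -25.863, 0.013, 0.005, -0.0], 'tool_pos': [0.315, -0.653, 0.23], 'ee_rot': [-3.14, 0.0, 0.45], 'wrist_force': [-0.472, 0.24, -0.974], 'ft_torque': [-0.013, 0.041, -0.026], 'finger_force': 0.0, 'width': 0.085}
```

View pics/top.png

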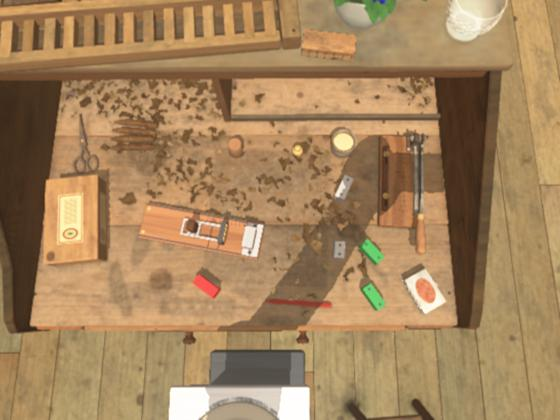

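View pics/scene.png

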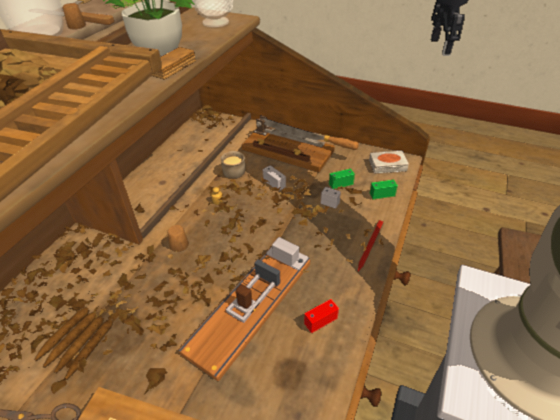

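The top view shows the rig with its anvil at about (252,238), fence at (224,230) and post at (190,227). The long block is at about (344,187) and the short block at (339,249); the red and green blocks are decoys.

```bash
cat > h.py <<'E'
import numpy as np,cv2
def load(n):
    c=np.load(f"pics/{n}_c.npz"); return c["camera_matrix"],c["R"],c["t"]
def atz(n,u,v,z):
    K,R,t=load(n); r=R.T@np.linalg.inv(K)@[u,v,1]; o=-R.T@t
    return o+r*(z-o[2])/r[2]
def cloud(n):
    K,R,t=load(n); d=np.load(f"pics/{n}_d.npy"); v,u=np.indices(d.shape)
    P=np.stack([(u-K[0,2])/K[0,0]*d,(v-K[1,2])/K[1,1]*d,d],-1)
    return (P-t)@R
E
python3 - <<'E'
from h import *
P=cloud("top"); im=cv2.imread("pics/top.png")
a=cv2.resize(im[195:265,130:275],None,fx=5.5,fy=5.5,interpolation=cv2.INTER_CUBIC)
b=cv2.resize(im[165:270,310:400],None,fx=2.3,fy=2.3,interpolation=cv2.INTER_CUBIC)
cv2.imwrite("pics/c1.png",a[:,:800])
def rect(name,u0,u1,v0,v1,z0,z1):
    Q=P[v0:v1,u0:u1].reshape(-1,3); Q=Q[(Q[:,2]>z0)&(Q[:,2]<z1)]
    r=cv2.minAreaRect((Q[:,:2]*1000).astype(np.float32)); print(name,len(Q),np.median(Q[:,2]).round(4),r, Q[:,:2].mean(0).round(4))
rect("long",328,360,170,206,.025,.05)
rect("short",328,350,236,262,.025,.05)
rect("bed",130,275,195,265,.012,.03)
rect("anvil",236,275,215,262,.05,.064)
rect("fence",210,236,205,250,.05,.064)
rect("post",178,205,212,245,.064,.085)
rect("oak",222,250,130,162,.035,.06)
rect("brass",288,308,138,162,.02,.06)
E
```

```text
long 244 0.0348 ((616.3287963867188, -252.80809020996094), (24.79135513305664, 60.75069808959961), 64.27713012695312) [ 0.6149 -0.2521]
short 187 0.0349 ((460.90142822265625, -235.47740173339844), (24.468276977539062, 40.78008270263672), 88.13720703125) [ 0.4599 -0.2352]
bed 4082 0.0173 ((518.673095703125, 86.98786163330078), (335.1972351074219, 168.80560302734375), 89.59663391113281) [0.5163 0.1012]
anvil 237 0.0569 ((488.52642822265625, -20.198293685913086), (25.93279266357422, 50.35498046875), 78.46900939941406) [ 0.4877 -0.0203]
fence 141 0.0575 ((500.2559509277344, 42.410682678222656), (14.070491790771484, 53.753814697265625), 80.00078582763672) [0.5    0.0421]
post 88 0.0699 ((514.26904296875, 115.65841674804688), (19.906997680664062, 25.036191940307617), 77.45909881591797) [0.5139 0.1149]
oak 159 0.0464 ((724.7648315429688, 19.71192741394043), (31.99444007873535, 33.48876190185547), 41.445674896240234) [0.7237 0.0196]
brass 100 0.0256 ((707.6467895507812, -138.77687072753906), (37.44258117675781, 48.438941955566406), 1.6121139526367188) [ 0.7118 -0.1361]
```

View pics/c1.png

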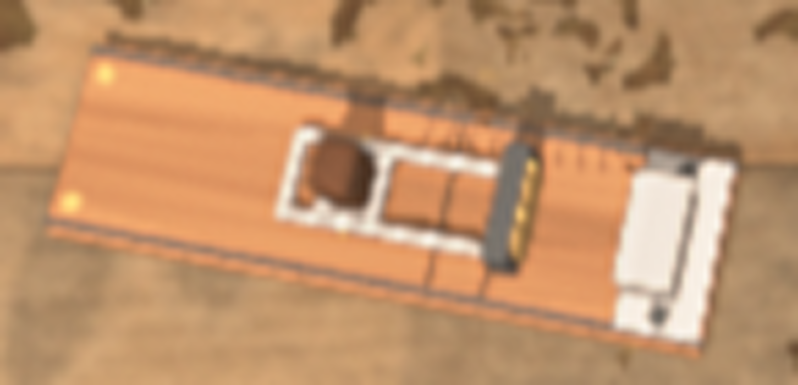

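The crop shows the fence brass face at about (530,215), with the post at (340,170), and both mark lines are visible. From the depth data, rig x points at 79.2° in the world, the anvil face is at (491,-7), the gap is about 44 mm and the play about 7 mm. I'm moving with the fingers shut to above the room between fence and post.

```bash
python3 -m crank '[[[0,0,0.0466],[9.6,36.5,0],0],[[0,0,0.0466],[9.6,36.5,0],0],[[0,0,0.0466],[9.6,36.5,0],0],[[0,0,0.0466],[9.6,36.5,0],0],[[0,0,0.0466],[9.6,36.5,0],0],[[0,0,0.0466],[9.6,36.5,0],0],[[0,0,0.0466],[9.6,36.5,0],0],[[0,0,0.0466],[9.6,36.5,0],0],[[0,0,0.0466],[9.6,36.5,0],0],[[0,0,0.0466],[9.6,36.5,0],0],[[0,0,0.0466],[9.6,36.5,0],0],[[0,0,0.0466],[9.6,36.5,0],0],[[0,0,0.0466],[9.6,36.5,0],0],[[0,0,0.0466],[9.6,36.5,0],0],[[0,0,0.0466],[9.6,36.5,0],0],[[0,0,0.0466],[9.6,36.5,0],0],[[0,0,0.0466],[9.6,36.5,0],0],[[0,0,0.0466],[9.6,36.5,0],0],[[0,0,0.0466],[9.6,36.5,0],0],[[0,0,0.0466],[9.6,36.5,0],0]]'; python3 -m crank '[[[0,0,0],[0,0,0],0],[[0,0,0],[0,0,0],0]]'
```

```text
time_s: 1.77
tool_pos: [0.5072, 0.0789, 0.2312]
ee_rot: [-3.141, 0.0, 1.384]
wrist_force: [0.5, -1.1, -0.5]
width: -0.0001
finger_force: 0.0
time_s: 1.93
tool_pos: [0.5073, 0.0795, 0.231]
ee_rot: [-3.141, -0.001, 1.386]
wrist_force: [-0.4, -0.9, -0.2]
width: -0.0001
finger_force: 0.0
```

```bash
python3 -m crank '[[[0,0,0],[0,0,-30],0],[[0,0,0],[0,0,-30],0],[[0,0,0],[0,0,-30],0],[[0,0,0],[0,0,-25],0],[[0,0,0],[0,0,0],0]]'; python3 - <<'E'
from plant import env,cams
import cv2
c=cams.get_calibration("wrist"); p,d=cams.snapshot("wrist"); cv2.imwrite("pics/w1.png",p)
import numpy as np
np.savez("pics/wrist_c.npz",**{k:np.array(c[k]) for k in("camera_matrix","R","t")}); print(c)
E
```

```text
time_s: 2.35
tool_pos: [0.5046, 0.075, 0.1125]
ee_rot: [-3.135, 0.003, 1.38]
wrist_force: [0.5, -0.4, 0.4]
width: -0.0001
finger_force: 0.0
{'camera_matrix': array([[325.1922621 ,   0.        , 277.66097   ],
       [  0.        , 325.1922621 , 206.38691486],
       [  0.        ,   0.        ,   1.        ]]), 'R': array([[ 0.98190651, -0.18925137, -0.00659683],
       [-0.17858721, -0.93703801,  0.3001106 ],
       [-0.06297782, -0.29350244, -0.9538816 ]]), 't': array([-0.47960887,  0.15759149,  0.31941279])}
```

View pics/w1.png

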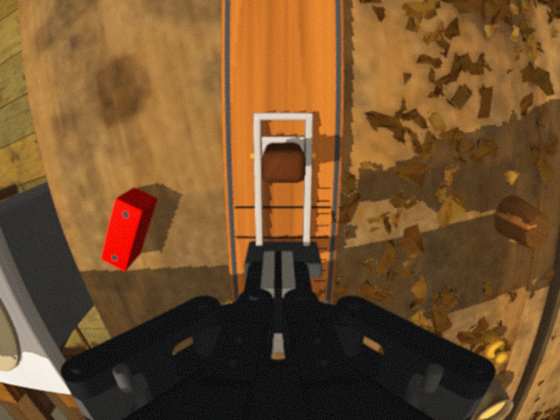

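The wrist view shows the shut fingers at (280,270), centred over the slide between fence and post (285,160). I'm going down.

```bash
python3 -m crank '[[[0,0,0],[0,0,0],0],[[0,0,0],[0,0,-25],0],[[0,0,0],[0,0,-25],0],[[0,0,0],[0,0,-20],0],[[0,0,0],[0,0,0],0],[[0,0,0],[0,0,0],0]]'
```

```text
time_s: 2.9
tool_pos: [0.5076, 0.0769, 0.0473]
ee_rot: [3.141, 0.0, 1.382]
wrist_force: [-0.4, -0.2, 0.9]
width: -0.0
finger_force: 0.0
```

```bash
python3 -m crank '[[[0,0,0],[0.95,4.9,0],0],[[0,0,0],[0.95,4.9,0],0],[[0,0,0],[0.95,4.9,0],0],[[0,0,0],[0.95,4.9,0],0],[[0,0,0],[0.95,4.9,0],0],[[0,0,0],[0.95,4.9,0],0],[[0,0,0],[0.95,4.9,0],0],[[0,0,0],[0.95,4.9,0],0],[[0,0,0],[0.95,4.9,0],0],[[0,0,0],[0.95,4.9,0],0],[[0,0,0],[0.95,4.9,0],0],[[0,0,0],[0.95,4.9,0],0],[[0,0,0],[0.95,4.9,0],0]]'
cat >> h.py <<'E'
def look(rows=None):
    from plant import env,cams
    p,d=cams.snapshot("top"); np.save("pics/top_d.npy",d); cv2.imwrite("pics/top.png",p)
    P=cloud("top"); A=np.array([490.8,-7.4])/1000; a=np.radians(79.2); X=np.array([np.cos(a),np.sin(a)]); Y=np.array([-X[1],X[0]])
    q=P[...,:2]-A; return p,np.dstack([q@X,q@Y,P[...,2]])*1000
E
python3 - <<'E'
from h import *
p,Q=look()
m=(abs(Q[...,1])<30)&(Q[...,0]>5)
f=m&(Q[...,2]>52)&(Q[...,2]<63)&(Q[...,0]<125); x=Q[f]
print("fence x rng",np.percentile(x[:,0],[2,50,98]),np.percentile(x[:,1],[2,98]),len(x))
t=m&(Q[...,2]>66)&(Q[...,2]<76)&(Q[...,0]>125); x=Q[t]
print("post",np.percentile(x[:,0],[2,50,98]),np.percentile(x[:,1],[2,98]),len(x))
E
```

```text
time_s: 3.98
tool_pos: [0.5195, 0.1413, 0.0462]
ee_rot: [-3.141, 0.0, 1.382]
wrist_force: [0.4, -4.3, 3.2]
width: -0.0001
finger_force: 1.7
fence x rng [ 87.99778249  94.89798765 101.23414712] [-24.80749718  25.32810706] 131
post [140.06284478 140.34089823 146.55132581] [-4.31076824 14.13850681] 9
```

```bash
python3 -m crank '[[[0,0,0],[0.8,3.9,0],0],[[0,0,0],[0,0,0],0],[[0,0,0],[0,0,0],0],[[0,0,0],[-1.5,-7.8,0],0],[[0,0,0],[-1.5,-7.8,0],0],[[0,0,0],[0,0,25],0],[[0,0,0],[0,0,40],0],[[0,0,0],[0,0,40],0],[[0,0,0],[0,0,40],60],[[0,0,0],[0,0,0],60]]'
python3 - <<'E'
from h import *
p,Q=look()
m=(abs(Q[...,1])<30)&(Q[...,0]>5)
f=m&(Q[...,2]>52)&(Q[...,2]<63)&(Q[...,0]<125); x=Q[f]
print("fence x rng",np.percentile(x[:,0],[2,50,98]),np.percentile(x[:,1],[2,98]),len(x))
t=m&(Q[...,2]>66)&(Q[...,2]<76)&(Q[...,0]>125); x=Q[t]
print("post",len(x) and np.percentile(x[:,0],[2,50,98]),len(x))
E
```

```text
time_s: 4.87
tool_pos: [0.52, 0.1291, 0.1979]
ee_rot: [3.133, -0.004, 1.381]
wrist_force: [0.4, 0.1, -0.4]
width: 0.0235
finger_force: 0.0
fence x rng [ 92.65265141  99.13943087 106.4007709 ] [-25.61351955  25.70492111] 137
post [167.16459599 172.65073193 182.96375332] 49
```

Fence is now back at a gap of about 92 mm. On to the long block.

```bash
python3 -m crank '[[[0,0,0.1092],[8,-31.8,0],60],[[0,0,0.1092],[8,-31.8,0],60],[[0,0,0.1092],[8,-31.8,0],60],[[0,0,0.1092],[8,-31.8,0],60],[[0,0,0.1092],[8,-31.8,0],60],[[0,0,0.1092],[8,-31.8,0],60],[[0,0,0.1092],[8,-31.8,0],60],[[0,0,0.1092],[8,-31.8,0],60],[[0,0,0.1092],[8,-31.8,0],60],[[0,0,0.1092],[8,-31.8,0],60],[[0,0,0.1092],[8,-31.8,-20],60],[[0,0,0.1092],[8,-31.8,-30],60],[[0,0,0],[0,0,0],60],[[0,0,0],[0,0,0],60],[[0,0,0],[0,0,0],60]]'
python3 - <<'E'
from plant import env,cams
import cv2,numpy as np
s=env.read_state();print(s["tool_pos"],s["ee_rot"])
c=cams.get_calibration("wrist"); p,d=cams.snapshot("wrist"); cv2.imwrite("pics/w2.png",p); np.save("pics/w2_d.npy",d)
np.savez("pics/wrist_c.npz",**{k:np.array(c[k]) for k in("camera_matrix","R","t")})
# fisheye cloud
K,R,t=[np.array(c[k]) for k in("camera_matrix","R","t")]
v,u=np.indices(d.shape); a=(u-K[0,2])/K[0,0]; b=(v-K[1,2])/K[1,1]; r=np.hypot(a,b)+1e-9
P=np.stack([a/r*np.tan(r)*d,b/r*np.tan(r)*d,d],-1); W=(P-t)@R
m=(d>0)&(r<1.3)&(np.hypot(W[...,0]-.616,W[...,1]+.2525)<.042)&(W[...,2]>.03)&(W[...,2]<.042)
Q=W[m];print(len(Q),np.median(Q[:,2]),cv2.minAreaRect((Q[:,:2]*1000).astype(np.float32)))
E
```

```text
time_s: 6.17
tool_pos: [0.6118, -0.2502, 0.1418]
ee_rot: [3.141, -0.002, 2.691]
wrist_force: [-0.4, 0.6, 1.3]
width: 0.0597
finger_force: 0.0
[ 0.61183459 -0.2502024   0.14175887] [ 3.14083470e+00 -2.44744595e-03  2.69088963e+00]
2209 0.03534085351955749 ((616.2445068359375, -252.57383728027344), (24.821626663208008, 60.43895721435547), 64.78060913085938)
```

View pics/w2.png

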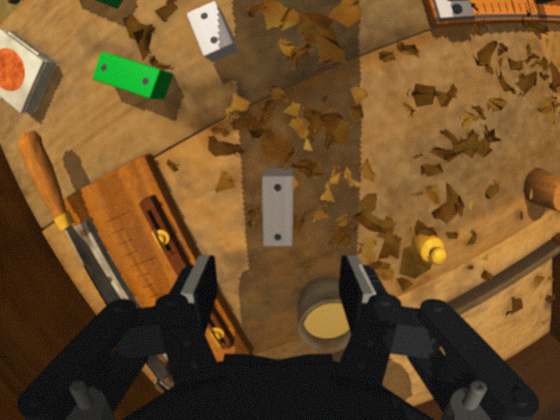

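The wrist view shows the grey block at (278,207), and its measured centre (616.2,-252.6) agrees with the top view. Grasping it now.

```bash
python3 -m crank '[[[0,0,0.008],[4.4,-2.4,-30],60],[[0,0,0],[0,0,-35],60],[[0,0,0],[0,0,-30],60],[[0,0,0],[0,0,-25],60],[[0,0,0],[0,0,-14],60],[[0,0,0],[0,0,0],60],[[0,0,0],[0,0,0],60]]' && python3 -m crank '[[[0,0,0],[0,0,0],0],[[0,0,0],[0,0,0],0],[[0,0,0],[0,0,0],0],[[0,0,0],[0,0,0],0],[[0,0,0],[0,0,0],0],[[0,0,0],[0,0,0],0]]'
```

```text
time_s: 6.8
tool_pos: [0.6178, -0.2519, 0.0099]
ee_rot: [3.141, 0.0, 2.701]
wrist_force: [-0.2, 0.3, 0.2]
width: 0.0602
finger_force: 0.0
time_s: 7.3
tool_pos: [0.6181, -0.2533, 0.011]
ee_rot: [3.142, 0.003, 2.7]
wrist_force: [-1.0, -0.1, 6.8]
width: 0.0238
finger_force: 60.2
```

Gripped (width 24 mm, 60 N). Lifting, then carrying it to the rig.

```bash
python3 -m crank '[[[0,0,0],[0,0,15],0],[[0,0,0],[0,0,35],0],[[0,0,0],[0,0,40],0],[[0,0,0],[0,0,40],0],[[0,0,0],[0,0,0],0]]' && python3 -m crank '[[[0,0,-0.0941],[-8.7,19.67,0],0],[[0,0,-0.0941],[-8.7,19.67,0],0],[[0,0,-0.0941],[-8.7,19.67,0],0],[[0,0,-0.0941],[-8.7,19.67,0],0],[[0,0,-0.0941],[-8.7,19.67,0],0],[[0,0,-0.0941],[-8.7,19.67,0],0],[[0,0,-0.0941],[-8.7,19.67,0],0],[[0,0,-0.0941],[-8.7,19.67,0],0],[[0,0,-0.0941],[-8.7,19.67,0],0],[[0,0,-0.0941],[-8.7,19.67,0],0],[[0,0,-0.0941],[-8.7,19.67,0],0],[[0,0,-0.0941],[-8.7,19.67,0],0],[[0,0,-0.0941],[-8.7,19.67,0],0],[[0,0,-0.0941],[-8.7,19.67,0],0],[[0,0,0],[0,0,0],0],[[0,0,0],[0,0,0],0],[[0,0,0],[0,0,0],0]]'
python3 - <<'E'
from plant import env,cams
import cv2,numpy as np
s=env.read_state();print(s["tool_pos"],s["ee_rot"])
c=cams.get_calibration("wrist"); p,d=cams.snapshot("wrist"); cv2.imwrite("pics/w3.png",p)
K,R,t=[np.array(c[k]) for k in("camera_matrix","R","t")]
v,u=np.indices(d.shape); a=(u-K[0,2])/K[0,0]; b=(v-K[1,2])/K[1,1]; r=np.hypot(a,b)+1e-9
P=np.stack([a/r*np.tan(r)*d,b/r*np.tan(r)*d,d],-1); W=(P-t)@R*1000
# bed orientation: top-surface points near z=18 away from gripper; edge lines
m=(d>0)&(r<1.2)&(abs(W[...,2]-18)<4)&(np.hypot(W[...,0]-510,W[...,1]-100)<170)
Q=W[m]; a0=np.radians(79.2);X=np.array([np.cos(a0),np.sin(a0)]);Y=np.array([-X[1],X[0]])
q=Q[:,:2]-[490.8,-7.4]; x=q@X;y=q@Y
for lo in range(100,250,15):
    k=(x>lo)&(x<lo+15)&(abs(y)<60)
    if k.sum()>50: print(lo,k.sum(),np.percentile(y[k],[1,99]).round(1))
E
```

```text
time_s: 7.72
tool_pos: [0.621, -0.2531, 0.1482]
ee_rot: [3.14, 0.011, 2.7]
wrist_force: [1.4, -0.4, -3.1]
width: 0.0241
finger_force: 59.8
time_s: 9.13
tool_pos: [0.4956, 0.0223, 0.1397]
ee_rot: [3.141, 0.0, 1.384]
wrist_force: [0.5, 0.1, -3.2]
width: 0.0239
finger_force: 59.7
[0.49562097 0.02232804 0.13966551] [3.14088600e+00 4.89207604e-05 1.38442019e+00]
100 1210 [-55.5  43.8]
115 1776 [-44.1  43.6]
130 1766 [-44.2  43.5]
145 1713 [-44.   43.5]
160 1191 [-44.1  43.6]
175 930 [-44.3  44. ]
190 591 [-44.5  44.1]
```

View pics/w3.png

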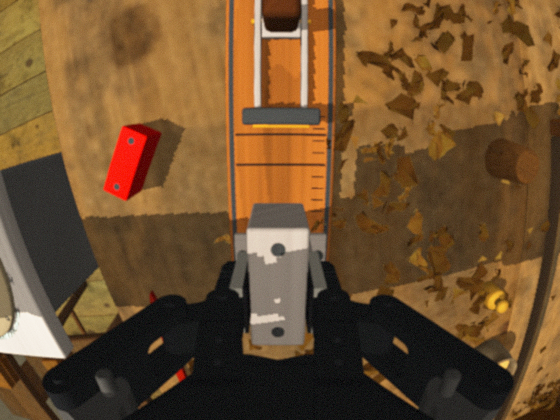

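The wrist view shows the block held at (278,275), centred over the bed, with the 60 mm line at row ~164, the 85 mm line at row ~133 and the fence beyond them. I'll check lengthwise position against the marks.

```bash
python3 - <<'E'
from plant import env,cams
import cv2,numpy as np
c=cams.get_calibration("wrist"); p,d=cams.snapshot("wrist")
K,R,t=[np.array(c[k]) for k in("camera_matrix","R","t")]
o=-R.T@t
a0=np.radians(79.2);X=np.array([np.cos(a0),np.sin(a0)]);Y=np.array([-X[1],X[0]])
g=cv2.cvtColor(p,cv2.COLOR_BGR2GRAY)[:,255:295].mean(1); print(g[125:172].round().astype(int))
def pix(u,v,z):
    a=(u-K[0,2])/K[0,0];b=(v-K[1,2])/K[1,1];r=np.hypot(a,b)
    w=R.T@np.array([a/r*np.sin(r),b/r*np.sin(r),np.cos(r)]); W=(o+w*(z-o[2])/w[2])*1000
    q=W[:2]-[490.8,-7.4]; return (q@X).round(1),(q@Y).round(1)
print(pix(275,164,.018),pix(275,134,.018))
v,u=np.indices(d.shape); a=(u-K[0,2])/K[0,0]; b=(v-K[1,2])/K[1,1]; r=np.hypot(a,b)+1e-9
P=np.stack([a/r*np.tan(r)*d,b/r*np.tan(r)*d,d],-1); W=(P-t)@R*1000
m=(d>0)&(u>240)&(u<316)&(v>190)&(v<350)&(W[...,2]>110); Q=W[m]
zt=np.median(Q[:,2]); Q=Q[abs(Q[:,2]-zt)<4]; q=Q[:,:2]-[490.8,-7.4]
print(zt,np.percentile(q@X,[1,99]),np.percentile(q@Y,[1,99]),cv2.minAreaRect((Q[:,:2]).astype(np.float32)))
E
```

```text
[179 162 130 122 124 127 120 100  65  72 110 125 127 125 125 125 125 125
 125 125 125 125 124 126 125 125 125 125 125 125 126 125 126 126 126 126
 127 114  75  67 106 125 127 126 126 125 125]
(np.float64(60.6), np.float64(3.8)) (np.float64(85.3), np.float64(3.8))
163.78415215189483 [ 2.4308856  60.76364888] [-10.89873961  14.09479929] ((495.0645751953125, 23.346446990966797), (60.271446228027344, 31.25174331665039), 78.66232299804688)
```

```bash
python3 -m crank '[[[0,0,0],[1.7,0.9,0],0],[[0,0,0],[0,0,-25],0],[[0,0,0],[0,0,-30],0],[[0,0,0],[0,0,-30],0],[[0,0,0],[0,0,-15],0],[[0,0,0],[0,0,-5],0],[[0,0,0],[0,0,-3],0],[[0,0,0],[0,0,0],0],[[0,0,0],[0,0,0],0]]'
```

```text
time_s: 9.98
tool_pos: [0.4978, 0.0232, 0.0319]
ee_rot: [3.14, -0.0, 1.382]
wrist_force: [-0.3, -0.6, -2.7]
width: 0.0242
finger_force: 59.5
```

```bash
python3 -m crank '[[[0,0,0],[0,0,-1.5],0],[[0,0,0],[0,0,-1],0],[[0,0,0],[0,0,0],0],[[0,0,0],[0,0,0],0]]'
```

```text
time_s: 10.32
tool_pos: [0.4974, 0.0233, 0.0291]
ee_rot: [3.141, -0.0, 1.383]
wrist_force: [-0.3, 0.9, -4.8]
width: 0.0241
finger_force: 59.5
```

```bash
python3 -m crank '[[[0,0,0],[0,0,-0.8],0],[[0,0,0],[0,0,0],0]]'; python3 -m crank '[[[0,0,0],[0,0,0],50],[[0,0,0],[0,0,0],50],[[0,0,0],[0,0,0],50],[[0,0,0],[0,0,0],50],[[0,0,0],[0,0,20],50],[[0,0,0],[0,0,35],50],[[0,0,0],[0,0,40],50],[[0,0,0],[0,0,40],50],[[0,0,0],[0,0,0],50]]'
python3 - <<'E'
from plant import env,cams
import cv2,numpy as np
s=env.read_state();print(s["tool_pos"])
c=cams.get_calibration("wrist"); p,d=cams.snapshot("wrist"); cv2.imwrite("pics/w4.png",p)
K,R,t=[np.array(c[k]) for k in("camera_matrix","R","t")]
a0=np.radians(79.2);X=np.array([np.cos(a0),np.sin(a0)]);Y=np.array([-X[1],X[0]])
v,u=np.indices(d.shape); a=(u-K[0,2])/K[0,0]; b=(v-K[1,2])/K[1,1]; r=np.hypot(a,b)+1e-9
P=np.stack([a/r*np.tan(r)*d,b/r*np.tan(r)*d,d],-1); W=(P-t)@R*1000
q=W[...,:2]-[490.8,-7.4]; x=q@X;y=q@Y
m=(d>0)&(x>-3)&(x<75)&(abs(y)<25)&(abs(W[...,2]-54)<3); Q=W[m]
print(m.sum(),np.median(Q[:,2]),np.percentile(x[m],[1,99]),np.percentile(y[m],[1,99]),cv2.minAreaRect((Q[:,:2]).astype(np.float32)))
E
```

```text
time_s: 10.48
tool_pos: [0.4974, 0.0234, 0.0289]
ee_rot: [3.14, -0.0, 1.383]
wrist_force: [-2.2, -0.3, 13.7]
width: 0.0237
finger_force: 61.8
time_s: 11.23
tool_pos: [0.4998, 0.0237, 0.1689]
ee_rot: [3.133, -0.002, 1.382]
wrist_force: [1.4, -0.0, -0.5]
width: 0.0499
finger_force: 0.0
[0.49983009 0.02373236 0.1689302 ]
2338 53.333456977916605 [-1.79847175 62.64121878] [-19.17185992  20.57579633] ((496.48162841796875, 22.13414764404297), (65.84600830078125, 49.94359588623047), 79.07203674316406)
```

View pics/w4.png

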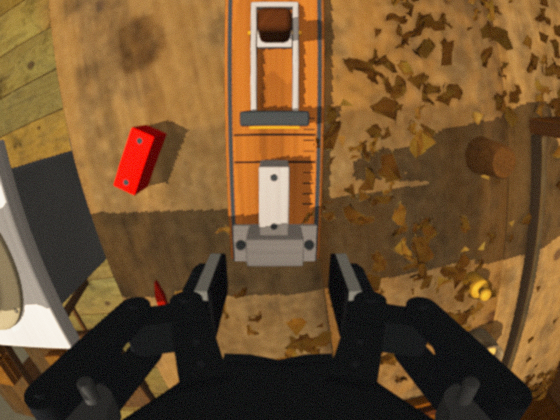

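The block stands square against the anvil at (275,197), with about 1.8 mm of clearance and the fence clear behind at (275,118). Next I go behind the post with shut fingers.

```bash
python3 -m crank '[[[0,0,0],[5.5,30,0],0],[[0,0,0],[5.5,30,0],0],[[0,0,0],[5.5,30,0],0],[[0,0,0],[5.5,30,0],0],[[0,0,0],[5.5,30,0],0],[[0,0,0],[5.5,30,0],0],[[0,0,0],[0,0,0],0],[[0,0,0],[0,0,0],0],[[0,0,0],[0,0,0],0]]'
```

```text
time_s: 12.03
tool_pos: [0.5294, 0.2026, 0.1617]
ee_rot: [-3.14, 0.002, 1.383]
wrist_force: [0.3, -0.6, -0.4]
width: 0.0002
finger_force: 0.0
```

```bash
python3 -m crank '[[[0,0,0],[1.3,0.5,-25],0],[[0,0,0],[0,0,-35],0],[[0,0,0],[0,0,-35],0],[[0,0,0],[0,0,-20],0],[[0,0,0],[0,0,0],0],[[0,0,0],[0,0,0],0]]'
```

```text
time_s: 12.53
tool_pos: [0.5307, 0.2023, 0.047]
ee_rot: [-3.139, 0.002, 1.382]
wrist_force: [0.0, -0.0, 0.4]
width: -0.0004
finger_force: 0.0
```

```bash
python3 -m crank '[[[0,0,0],[-0.8,-4.0,0],0],[[0,0,0],[-0.8,-4.0,0],0],[[0,0,0],[-0.8,-4.0,0],0],[[0,0,0],[-0.8,-4.0,0],0],[[0,0,0],[-0.8,-4.0,0],0],[[0,0,0],[-0.8,-4.0,0],0],[[0,0,0],[-0.8,-4.0,0],0],[[0,0,0],[-0.7,-3.9,0],0],[[0,0,0],[-0.7,-3.9,0],0],[[0,0,0],[-0.7,-3.9,0],0],[[0,0,0],[-0.6,-3,0],0],[[0,0,0],[-0.4,-2,0],0],[[0,0,0],[0,0,0],0],[[0,0,0],[0,0,0],0]]'; python3 - <<'E'
from h import *
p,Q=look()
m=(abs(Q[...,1])<30)&(Q[...,0]>45)
f=m&(Q[...,2]>55.5)&(Q[...,2]<63)&(Q[...,0]<110); x=Q[f]
print("fence x rng",np.percentile(x[:,0],[2,50,98]),len(x))
from plant import env
s=env.read_state(); d=(s["tool_pos"][:2]-[.4908,-.0074])*1000; print(d@[.187,.982],s["wrist_force"])
E
```

```text
time_s: 13.7
tool_pos: [0.5225, 0.1585, 0.0477]
ee_rot: [-3.141, 0.001, 1.382]
wrist_force: [-0.1, 0.8, 0.2]
width: 0.0
finger_force: 0.3
fence x rng [52.97998575 80.9281888  87.20606367] 102
168.8359055449193 [-0.98130286  0.55284755 -0.26196599]
```

```bash
python3 -m crank '[[[0,0,0],[-0.3,-1.5,0],0],[[0,0,0],[-0.3,-1.5,0],0],[[0,0,0],[-0.3,-1.5,0],0],[[0,0,0],[-0.3,-1.5,0],0],[[0,0,0],[-0.3,-1.5,0],0],[[0,0,0],[-0.2,-1,0],0],[[0,0,0],[0,0,0],0],[[0,0,0],[0,0,0],0]]'; python3 -m crank '[[[0,0,0],[-0.1,-0.5,0],0],[[0,0,0],[-0.1,-0.5,0],0],[[0,0,0],[0,0,0],0]]'; python3 -m crank '[[[0,0,0],[-0.1,-0.5,0],0],[[0,0,0],[-0.1,-0.5,0],0],[[0,0,0],[0,0,0],0]]'
```

```text
time_s: 14.42
tool_pos: [0.5209, 0.1503, 0.0478]
ee_rot: [-3.141, 0.001, 1.383]
wrist_force: [-0.3, 1.6, -0.9]
width: 0.0003
finger_force: 0.7
time_s: 14.67
tool_pos: [0.5208, 0.1497, 0.0479]
ee_rot: [-3.142, -0.0, 1.383]
wrist_force: [-0.3, 3.2, -1.9]
width: -0.0002
finger_force: 1.3
time_s: 14.92
tool_pos: [0.5206, 0.1486, 0.0479]
ee_rot: [-3.142, 0.0, 1.383]
wrist_force: [0.8, 2.2, -0.2]
width: 0.0003
finger_force: 1.4
```

```bash
python3 -m crank '[[[0,0,0],[-0.1,-0.3,0],0],[[0,0,0],[0,-0.3,0],0],[[0,0,0],[0,0,0],0]]'; python3 -m crank '[[[0,0,0],[-0.1,-0.3,0],0],[[0,0,0],[0,-0.3,0],0],[[0,0,0],[0,0,0],0]]'
```

```text
time_s: 15.17
tool_pos: [0.5205, 0.148, 0.0479]
ee_rot: [-3.141, 0.0, 1.383]
wrist_force: [-0.9, 3.1, -1.2]
width: 0.0001
finger_force: 1.4
time_s: 15.42
tool_pos: [0.5204, 0.1474, 0.0479]
ee_rot: [-3.141, 0.0, 1.383]
wrist_force: [-0.9, 3.4, -1.8]
width: -0.0001
finger_force: 1.4
```

```bash
python3 -m crank '[[[0,0,0],[-0.1,-0.3,0],0],[[0,0,0],[0,0,0],0]]'; python3 -m crank '[[[0,0,0],[0,-0.3,0],0],[[0,0,0],[0,0,0],0]]'
```

```text
time_s: 15.58
tool_pos: [0.5203, 0.1471, 0.0478]
ee_rot: [-3.142, 0.0, 1.383]
wrist_force: [-1.1, 1.8, -0.6]
width: -0.0002
finger_force: 1.4
time_s: 15.75
tool_pos: [0.5203, 0.1469, 0.0478]
ee_rot: [-3.141, 0.0, 1.383]
wrist_force: [-1.0, 3.5, -1.2]
width: -0.0001
finger_force: 1.6
```

```bash
python3 -m crank '[[[0,0,0],[-0.1,-0.2,0],0],[[0,0,0],[0,0,0],0]]'; python3 -m crank '[[[0,0,0],[0,-0.2,0],0],[[0,0,0],[0,0,0],0]]'
```

```text
time_s: 15.92
tool_pos: [0.5203, 0.1469, 0.0479]
ee_rot: [3.142, -0.0, 1.383]
wrist_force: [-1.8, 3.6, -1.0]
width: -0.0003
finger_force: 1.9
time_s: 16.08
tool_pos: [0.5203, 0.1468, 0.0479]
ee_rot: [3.141, -0.0, 1.383]
wrist_force: [-0.3, 5.3, -0.3]
width: -0.0
finger_force: 2.3
```

```bash
python3 -m crank '[[[0,0,0],[0,-0.2,0],0],[[0,0,0],[0,0,0],0]]'; python3 -m crank '[[[0,0,0],[0,-0.2,0],0],[[0,0,0],[0,0,0],0]]'
```

```text
time_s: 16.25
tool_pos: [0.5203, 0.1467, 0.0479]
ee_rot: [3.142, -0.001, 1.383]
wrist_force: [-0.5, 5.4, -1.6]
width: 0.0003
finger_force: 2.4
time_s: 16.42
tool_pos: [0.5202, 0.1465, 0.0479]
ee_rot: [-3.142, -0.001, 1.383]
wrist_force: [-2.1, 6.0, -1.3]
width: 0.0
finger_force: 2.5
```

```bash
python3 -m crank '[[[0,0,0],[0,-0.2,0],0],[[0,0,0],[0,0,0],0]]'; python3 -m crank '[[[0,0,0],[0,-0.2,0],0],[[0,0,0],[0,0,0],0]]'
```

```text
time_s: 16.58
tool_pos: [0.5202, 0.1464, 0.0479]
ee_rot: [3.142, -0.001, 1.383]
wrist_force: [-1.1, 5.4, -1.3]
width: 0.0005
finger_force: 2.5
time_s: 16.75
tool_pos: [0.5202, 0.1462, 0.0479]
ee_rot: [-3.142, -0.001, 1.383]
wrist_force: [-0.9, 6.6, -1.1]
width: 0.0001
finger_force: 2.6
```

```bash
python3 -m crank '[[[0,0,0],[-0.1,-0.2,0],0],[[0,0,0],[0,0,0],0]]'; python3 -m crank '[[[0,0,0],[0,-0.2,0],0],[[0,0,0],[0,0,0],0]]'
```

```text
time_s: 16.92
tool_pos: [0.5202, 0.146, 0.0479]
ee_rot: [3.142, -0.001, 1.383]
wrist_force: [-1.0, 5.7, -1.5]
width: 0.0001
finger_force: 2.6
time_s: 17.08
tool_pos: [0.5201, 0.1458, 0.0479]
ee_rot: [-3.142, -0.001, 1.383]
wrist_force: [-0.2, 5.7, -0.8]
width: 0.0004
finger_force: 2.6
```

The force has levelled off near 6 N: drag plus the sliding block. Carrying on gently to the anvil.

```bash
python3 -m crank '[[[0,0,0],[0,-0.2,0],0],[[0,0,0],[0,0,0],0]]'; python3 -m crank '[[[0,0,0],[-0.1,-0.2,0],0],[[0,0,0],[0,0,0],0]]'; python3 -m crank '[[[0,0,0],[0,-0.2,0],0],[[0,0,0],[0,0,0],0]]'
```

```text
time_s: 17.25
tool_pos: [0.5201, 0.1456, 0.0479]
ee_rot: [-3.142, -0.001, 1.383]
wrist_force: [-1.1, 4.5, -0.4]
width: -0.0002
finger_force: 2.6
time_s: 17.42
tool_pos: [0.52, 0.1454, 0.0479]
ee_rot: [3.142, -0.001, 1.383]
wrist_force: [-0.6, 5.4, -1.8]
width: 0.0
finger_force: 2.6
time_s: 17.58
tool_pos: [0.52, 0.1453, 0.0479]
ee_rot: [-3.142, -0.001, 1.383]
wrist_force: [-1.4, 4.6, -0.9]
width: -0.0002
finger_force: 2.6
```

```bash
python3 -m crank '[[[0,0,0],[0,-0.2,0],0],[[0,0,0],[0,0,0],0]]'; python3 -m crank '[[[0,0,0],[0,-0.2,0],0],[[0,0,0],[0,0,0],0]]'
```

```text
time_s: 17.75
tool_pos: [0.52, 0.145, 0.0479]
ee_rot: [-3.142, -0.001, 1.383]
wrist_force: [-1.5, 5.3, -1.4]
width: 0.0001
finger_force: 2.6
time_s: 17.92
tool_pos: [0.5199, 0.1449, 0.0479]
ee_rot: [-3.142, -0.001, 1.383]
wrist_force: [-1.8, 6.2, -1.5]
width: 0.0002
finger_force: 2.7
```

```bash
python3 -m crank '[[[0,0,0],[-0.1,-0.2,0],0],[[0,0,0],[0,0,0],0]]'; python3 -m crank '[[[0,0,0],[0,-0.2,0],0],[[0,0,0],[0,0,0],0]]'
```

```text
time_s: 18.08
tool_pos: [0.5199, 0.1449, 0.0479]
ee_rot: [3.141, -0.001, 1.384]
wrist_force: [-1.3, 5.8, -1.5]
width: 0.0
finger_force: 2.9
time_s: 18.25
tool_pos: [0.5199, 0.1449, 0.0479]
ee_rot: [3.142, -0.001, 1.384]
wrist_force: [-1.3, 7.2, -1.9]
width: -0.0003
finger_force: 3.2
```

```bash
python3 -m crank '[[[0,0,0],[0,-0.2,0],0],[[0,0,0],[0,0,0],0]]'; python3 -m crank '[[[0,0,0],[0,-0.2,0],0],[[0,0,0],[0,0,0],0]]'
```

```text
time_s: 18.42
tool_pos: [0.5199, 0.1448, 0.0479]
ee_rot: [3.142, -0.001, 1.384]
wrist_force: [-1.6, 6.9, -1.6]
width: 0.0003
finger_force: 3.4
time_s: 18.58
tool_pos: [0.52, 0.1448, 0.0479]
ee_rot: [3.141, -0.002, 1.384]
wrist_force: [-2.1, 6.8, -1.4]
width: 0.0
finger_force: 3.7
```

The fence has stalled, so the block is on the anvil. Building up the nip.

```bash
python3 -m crank '[[[0,0,0],[-0.1,-0.2,0],0],[[0,0,0],[0,0,0],0]]'; python3 -m crank '[[[0,0,0],[0,-0.2,0],0],[[0,0,0],[0,0,0],0]]';python3 -m crank '[[[0,0,0],[0,-0.2,0],0],[[0,0,0],[0,0,0],0]]'
```

```text
time_s: 18.75
tool_pos: [0.52, 0.1448, 0.0479]
ee_rot: [3.141, -0.002, 1.384]
wrist_force: [-1.0, 8.6, -1.9]
width: 0.0002
finger_force: 3.9
time_s: 18.92
tool_pos: [0.5199, 0.1448, 0.0479]
ee_rot: [3.141, -0.002, 1.384]
wrist_force: [-2.5, 8.9, -1.0]
width: -0.0002
finger_force: 4.2
time_s: 19.08
tool_pos: [0.5199, 0.1448, 0.0479]
ee_rot: [3.141, -0.002, 1.384]
wrist_force: [-2.5, 9.3, -2.1]
width: 0.0003
finger_force: 4.4
```

```bash
python3 -m crank '[[[0,0,0],[0,-0.2,0],0],[[0,0,0],[0,0,0],0]]';python3 -m crank '[[[0,0,0],[-0.1,-0.2,0],0],[[0,0,0],[0,0,0],0],[[0,0,0],[0,0,0],0]]'
```

```text
time_s: 19.25
tool_pos: [0.52, 0.1448, 0.0479]
ee_rot: [3.141, -0.003, 1.385]
wrist_force: [-2.0, 10.0, -2.2]
width: -0.0002
finger_force: 4.7
time_s: 19.5
tool_pos: [0.52, 0.1448, 0.0479]
ee_rot: [3.141, -0.003, 1.385]
wrist_force: [-1.1, 10.2, -3.5]
width: -0.0001
finger_force: 4.9
```

```bash
for i in 1; do python3 -m crank '[[[0,0,0],[0,-0.2,0],0],[[0,0,0],[0,0,0],0],[[0,0,0],[0,0,0],0]]'; python3 -m crank '[[[0,0,0],[0,-0.2,0],0],[[0,0,0],[0,0,0],0],[[0,0,0],[0,0,0],0],[[0,0,0],[0,0,0],0]]'; done; python3 - <<'E'
from h import *
p,Q=look()
m=(abs(Q[...,1])<30)&(Q[...,0]>45)
f=m&(Q[...,2]>56.5)&(Q[...,2]<63)&(Q[...,0]<90); x=Q[f]
print("fence",np.percentile(x[:,0],[2,50,98]),len(x))
from plant import env
print(env.read_state()["wrist_force"])
E
```

```text
time_s: 19.75
tool_pos: [0.52, 0.1448, 0.0479]
ee_rot: [3.141, -0.003, 1.385]
wrist_force: [-3.1, 12.3, -2.7]
width: 0.0004
finger_force: 5.2
time_s: 20.08
tool_pos: [0.52, 0.1448, 0.048]
ee_rot: [3.141, -0.003, 1.385]
wrist_force: [-1.2, 11.6, -2.2]
width: 0.0001
finger_force: 5.4
fence [61.28047722 67.45004132 73.02931531] 93
[-2.90138141 11.9391481  -2.18113192]
```

The nip is about 8–9 N and the fence reads at 60 mm. Backing straight off the post and lifting.

```bash
python3 -m crank '[[[0,0,0],[0.4,2,0],0],[[0,0,0],[0.8,4,0],0],[[0,0,0],[2,10,0],0],[[0,0,0],[2,10,0],0],[[0,0,0],[0,0,0],0],[[0,0,0],[0,0,30],0],[[0,0,0],[0,0,40],0],[[0,0,0],[0,0,40],0],[[0,0,0],[0,0,0],0],[[0,0,0],[0,0,0],0]]'; python3 - <<'E'
from h import *
p,Q=look()
m=(abs(Q[...,1])<30)&(Q[...,0]>30)
x=Q[m&(Q[...,2]>56.5)&(Q[...,2]<63)&(Q[...,0]<90)]
print("fence",np.percentile(x[:,0],[2,50,98]),len(x))
x=Q[m&(Q[...,2]>66)&(Q[...,2]<76)&(Q[...,0]<152)&(Q[...,0]>110)]
print("post",np.percentile(x[:,0],[2,50,98]),len(x))
from plant import cams
p,d=cams.snapshot("wrist");cv2.imwrite("pics/w5.png",p)
E
```

```text
time_s: 20.97
tool_pos: [0.5262, 0.1683, 0.1602]
ee_rot: [3.137, -0.002, 1.382]
wrist_force: [-1.0, 0.1, -0.1]
width: -0.0001
finger_force: 0.0
fence [61.17352322 67.66423133 73.30579895] 87
post [123.42216319 132.2927748  142.264538  ] 86
```

View pics/w5.png

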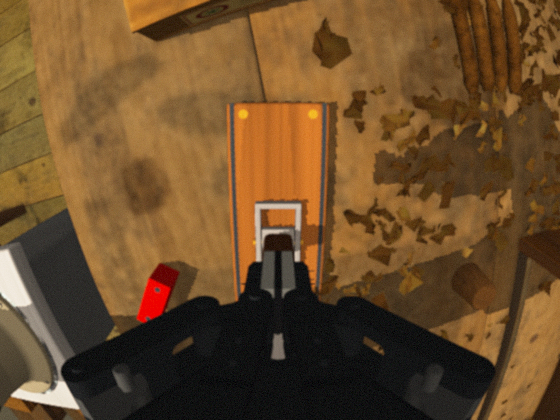

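The view shows the post at (280,242) free of the fingers, and the depth data puts it at the fence end of its play. Handing in.

```bash
python3 -c "
from plant import env
print(env.close_job())"
```

```text
the job is handed in; nothing more can be done
None
```

I set the length stop to its 60 mm mark and handed the job in. The long block is nipped at about 8–9 N by wrist force, the post is at the fence end of its play, and the gripper is clear; no verdict came back.

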